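Wind up the spring of a return actuator by its wing key

ROBOT

A 6-joint arm with a two-finger parallel gripper is mounted at the origin on a cart in front of the work surface, level with it; the furniture and walls round the work are solid. World frame = base frame: x ahead of the robot, y to its left, z up, the work surface at z = 0. Lengths are in mm, angles in degrees, forces in N, time in s.
With the tool pointing down it reaches from about 350 to 950 mm from the base axis. Payload 17.4 kg.
Tool frame: the origin (TCP) lies midway between the tips of the shut fingers; the grasp point (between the pads) lies 19 mm behind it (r.tcp_to_grasp is the distance from the TCP to the grasp point, in mm); x points along the fingers, y is the direction in which the jaws open and shut, and the axes are right-handed (so a half turn about x gives the same grasp; the last joint's range is limited). The gripper opens to 93 mm and grips with 3 to 60 N. Pads are 15 mm wide; open, the fingers measure 128 mm over their backs; the gripper's body (75 mm by 188 mm) begins 65 mm behind the grasp point.
Start: joints at [68.709, 6.646, 82.598, -0, 90.757, -2.166], TCP at [221.162, 637.746, 218.646] pointing down, gripper open.
Joint ranges: [-162.19, 162.19], [-47.58, 125.68], [4.15, 143.07], [-65.23, 245.23], [0.69, 171.88], [-170.13, 170.13]. Speed limits (degrees/s): [108.29, 108.29, 127.2, 180, 180, 180].

INTERFACE

Orientations are given as [roll, pitch, yaw] about the fixed x, y, z axes, in that order (R = Rz(yaw) Ry(pitch) Rx(roll)).
In Python, from rig import r, vision gives the robot as it stands.
- The arm moves only by the tool step_arm, never from a script. Its argument "motion" is a list that holds one entry, the list of rows, each a list of 7 numbers: the shift along the tool's x, y, z in mm, then the turn, a rotation vector about the tool's x, y, z in rad, then the closure, from 0 (fully open) to 1 (shut). In form: [[[x, y, z, ax, ay, az, jaw], ...]]. A call has 1 to 8 rows; each row shifts and turns the commanded pose from where the row before left it, along the tool's axes as they then stand; what a row does not reach is not made up. A row lasts 1/10 s, in which the tool goes at most 50 mm and 8.59 degrees, less where a joint would pass 70% of its speed; a pose out of reach is approached as far as the arm can. A call with a gripper value outside its range is refused whole. The fingers move at their own pace and stop on an object; "grip_force" is the grip in N (left out, the last holds). Time passes only in rows, so rows that do not move let the fingers close. It gives the time, the measured TCP pose, the force and the opening at its end, in the units of the state.
- r.read_state(): the state, without advancing time (a new reading comes with each control period).
- vision.read_camera(name): name is "scene" or "top" or "wrist"; returns the picture (384x512x3 uint8, blue, green, red); there is no depth.
- vision.calibration(name): a dict with "mtx" (3x3 intrinsics, pixels), "rvec" (rotation vector, rad) and "tvec" (3), from world to camera coordinates, as OpenCV has them; the wrist camera has in their place "mount" (4x4, takes a point from camera to tool coordinates, whose origin is the TCP and whose axes are the tool frame's). Camera axes: x right, y down, z forward; pixel columns grow to the right and rows downward; lengths in mm; the calibration is good to about 2 mm. A picture is of the moment at which its call begins: read the wrist's pose just before it. calibration takes no time and is no camera call.
- r.sign_off(): hands the job in, once; it reports no verdict.
The state is a dict: "time": time; "q": joint angles; "joint_vel": joint speeds; "joint_torque": joint torques, N m; "eef_pos": TCP position; "ee_rot": TCP orientation; "contact_force": force on the tool from outside, world axes, zero at the start; "moment": the same for the moment, N m; "opening": opening from 0.0 (shut) to 1.0 (fully open).
Only numpy, scipy, OpenCV 4.12 (cv2) and the standard library are available. Lean on these libraries where they do the work, as an engineer would, in place of code of your own. Each camera call takes 0.05 s, during which the arm holds its last target.

TASK

Wind up the spring-return actuator on the bench: turn its wing key clockwise, seen from above, a part of a turn at a time, letting go and taking a fresh hold, until the pointer under the clear window stands between the two raised marks. Then let go of the key, and leave the side cutters and the hex key beside the actuator lying where they are.

Things in the scene. Friction and masses are not known exactly. Their poses are not given: they have to be found in the camera images.
- spring_unit: the actuator: grey box 108 (x) x 150 (y) mm, flat top 50 mm over the bench, on a dark plate 120 x 172 x 6 mm screwed to the bench. Origin: centre of its underside; x points away from its window, y to the left as seen from the window side. The window is a black-rimmed strip 32 x 126 mm (x, y), its top 59 mm over the bench, its middle at x = -36, y = 0 mm; the key stands at x = +18, y = 0 mm
- key_grip (a point): centre of the key's blade, on the key's vertical turning axis, 90 mm over the bench. The key is one flat steel wing blade, 64 mm long along this point's x, 10 mm thick along its y, 32 mm high (74 to 106 mm over the bench), on a 16 mm shaft; the point turns with it. Pinch it across its thickness, from above
- spring_key (a joint): turning angle of the key in rad: 0 = slack, grows clockwise seen from above, hard stop at 7.0; starts at 0.2 to 1.4. Turning takes 0.08 N m of brake friction plus 0.009 N m per rad of spring; the brake holds the key wherever it is let go, it does not run back. The pointer moves 14 mm per rad and is midway between the marks at 5.6 rad
- pointer (a point): middle of the pointer, a black bar 22 mm (x) by 6 mm (y) under the clear window; it is driven by the key and cannot be touched. It travels along the unit's -y (to the right when the window is nearest to you) as the key is wound
- band (a point): the point midway between the two raised marks on the scale, at the pointer's height. Each mark is a pair of black bars 4 mm wide, across the scale; 26 mm are clear between the marks along the unit's y
- side_cutters_mid (a point): middle of the loose side cutters, half-way up; they lie flat on the bench beside the actuator on its -y side, 135 x 54 x 16 mm, blue handles. Not to be moved
- hex_key_mid (a point): middle of the loose bent steel hex key, half-way up; it lies flat on the bench beside the actuator on its +y side, 115 x 35 x 8 mm. Not to be moved

How it is judged:
By the outcome, as a careful person would: the job done as asked, in the order asked, and still so for the second after the job is handed in, with the robot touching nothing.
It also fails if it takes over 51 s, if anything falls off the work surface, if the arm or the gripper's body presses on something with over 40 N, if the wrist force passes 120 N, or if a joint passes its speed limit or range.

## Working session

There is one attempt and no reset: what is moved stays moved. The work goes in short steps, Python scripts to look and compute and a tool call to move; the robot and the scene stay as the last step left them, time stands still between calls to the robot, and variables do not carry over. Pictures are saved under pics/ and viewed, and the job is handed in when it is done.

Besides the shell and the picture viewer there is one more tool, called after "Call:" by a JSON object that holds its "fn" and its "kwargs". step_arm: Moves the arm, as the interface text tells. Its arguments: {"type":"object","properties":{"motion":{"type":"array","items":{"type":"array","items":{"type":"array","items":{"type":"number"}}}},"grip_force":{"type":"number"}},"required":["motion"]}

```bash
mkdir -p pics; ls; python3 - <<'E'
from rig import r, vision
import cv2
s=r.read_state(); print(s)
for n in ("scene","top","wrist"):
    im=vision.read_camera(n); cv2.imwrite(f"pics/{n}0.png",im); print(n,vision.calibration(n))
E
```

```text
pics
{'time': 0.0, 'q': array([ 6.87100864e+01,  6.67238637e+00,  8.26351903e+01,  5.58224635e-04,
        9.07546952e+01, -2.16538093e+00]), 'joint_vel': array([-0.00352249, -0.12750588,  0.01784772, -0.06539471,  0.02850715,
       -0.00013325]), 'joint_torque': array([-9.15026285e-04, -7.21268964e+01, -6.22602010e+01,  7.79032311e-02,
        2.39365833e-02, -1.05894467e-04]), 'eef_pos': array([221.0756568 , 637.56398979, 217.93165078]), 'ee_rot': array([ -92.6789475 ,   89.93772567, -111.80347311]), 'contact_force': array([-0.22465422,  0.81518736,  0.3843065 ]), 'moment': array([ 0.00757714,  0.0234298 , -0.01347442]), 'opening': 0.996888468647949}
scene {'mtx': array([[416.72372726,   0.        , 254.78528664],
       [  0.        , 416.72372726, 197.10527629],
       [  0.        ,   0.        ,   1.        ]]), 'rvec': array([ 2.08450635, -1.09088828,  0.50240168]), 'tvec': array([-327.01029381,  323.01326241,  617.70193851])}
top {'mtx': array([[413.46800502,   0.        , 259.47667002],
       [  0.        , 413.46800502, 191.49795779],
       [  0.        ,   0.        ,   1.        ]]), 'rvec': array([ 2.16099356, -2.00858714,  0.23696319]), 'tvec': array([-78.90406223, 511.71257394, 820.74837582])}
wrist {'mtx': array([[293.16919171,   0.        , 253.00626448],
       [  0.        , 293.16919171, 192.87518408],
       [  0.        ,   0.        ,   1.        ]]), 'mount': array([[ 1.00057949e-03, -2.84355408e-01,  9.58718416e-01,
        -1.65508835e+02],
       [ 9.99999467e-01,  3.85694914e-05, -1.03222333e-03,
         1.84826302e-01],
       [ 2.56541004e-04,  9.58718937e-01,  2.84355295e-01,
        -7.92711119e+01],
       [ 0.00000000e+00,  0.00000000e+00,  0.00000000e+00,
         1.00000000e+00]])}
```

View pics/scene0.png

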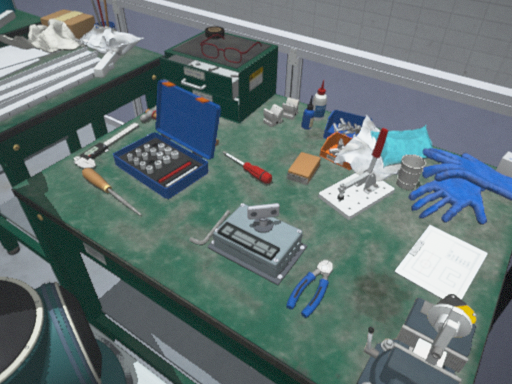

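View pics/top0.png

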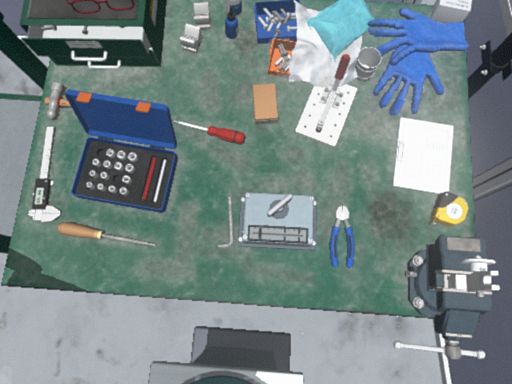

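View pics/wrist0.png

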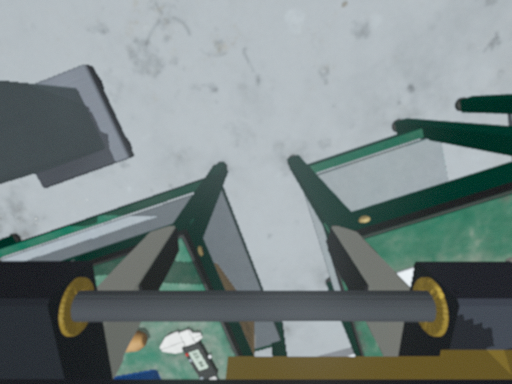

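```bash
cat > h.py <<'E'
import numpy as np, cv2
from rig import r, vision
from scipy.spatial.transform import Rotation as R
def cam(n):
    c=vision.calibration(n)
    if 'rvec' in c:
        Rm=cv2.Rodrigues(np.array(c['rvec'],float))[0]; t=np.array(c['tvec']).ravel()
        return np.array(c['mtx']),Rm,t
    s=r.read_state(); T=np.eye(4); T[:3,:3]=R.from_euler('xyz',s['ee_rot'],degrees=True).as_matrix(); T[:3,3]=s['eef_pos']
    M=np.linalg.inv(T@c['mount']); return np.array(c['mtx']),M[:3,:3],M[:3,3]
def ray(c,px,z):
    K,Rm,t=c; px=np.atleast_2d(px).astype(float)
    d=(Rm.T@np.linalg.inv(K)@np.c_[px,np.ones(len(px))].T).T; o=-Rm.T@t
    return o+d*((z-o[2])/d[:,2])[:,None]
def proj(c,P):
    K,Rm,t=c; p=(K@(Rm@np.atleast_2d(P).T+t[:,None])).T; return p[:,:2]/p[:,2:]
E
python3 - <<'E'
from h import *
im=cv2.imread('pics/top0.png')[180:280,210:370]; cv2.imwrite('pics/topc.png',cv2.resize(im,None,fx=5,fy=5,interpolation=cv2.INTER_CUBIC))
im=cv2.imread('pics/scene0.png')[190:320,180:340]; cv2.imwrite('pics/scenec.png',cv2.resize(im,None,fx=4.5,fy=4.5,interpolation=cv2.INTER_CUBIC))
E
```

```text
(no output)
```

View pics/topc.png

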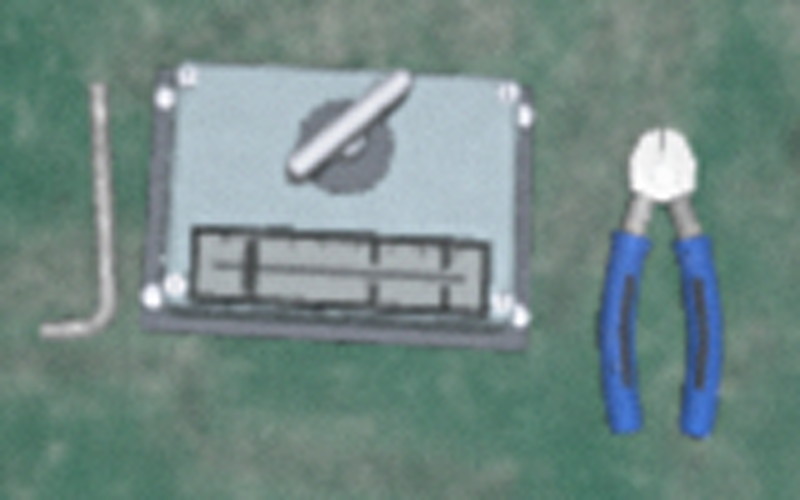

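View pics/scenec.png

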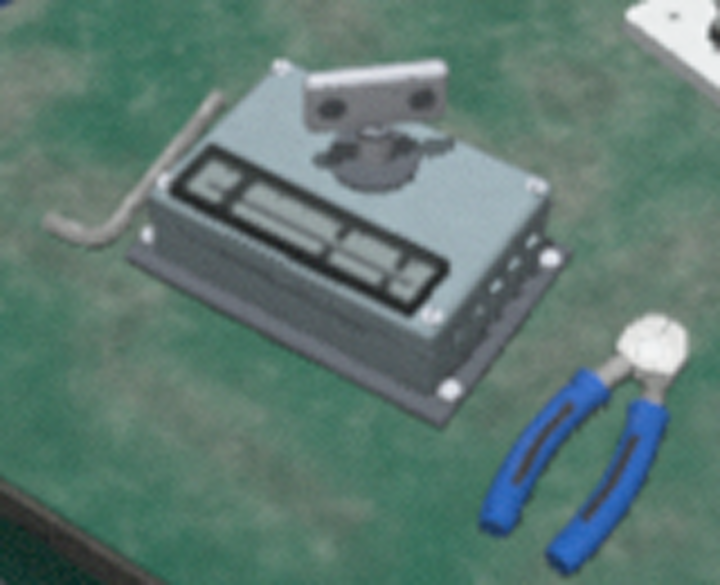

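```bash
python3 - <<'E'
from h import *
c=cam('top')
def f(p): p=np.array(p,float); return np.c_[210+(p[:,0]+.5)/5-.5,180+(p[:,1]+.5)/5-.5]
w=ray(c,f([(193,228),(489,242),(486,316),(191,301)]),59)
print('win',w.round(1),np.linalg.norm(w[1]-w[0]),np.linalg.norm(w[2]-w[1]),w.mean(0))
b=ray(c,f([(165,65),(520,80)]),50);print('boxtop',b.round(1),np.linalg.norm(b[1]-b[0]))
p=ray(c,f([(143,330),(525,347)]),6);print('plate',p.round(1),np.linalg.norm(p[1]-p[0]))
k=ray(c,f([(293,168),(403,80)]),106);print('key',k.round(1),np.linalg.norm(k[1]-k[0]),k.mean(0),np.degrees(np.arctan2(*(k[1]-k[0])[1::-1])))
m=ray(c,f([(250,264),(375,273),(447,275)]),55);print('ptr,marks',m.round(1))
def g(p): p=np.array(p,float); return np.c_[180+(p[:,0]+.5)/4.5-.5,190+(p[:,1]+.5)/4.5-.5]
c2=cam('scene')
k=ray(c2,g([(308,77),(444,65)]),106);print('key scene',k.round(1),np.linalg.norm(k[1]-k[0]),k.mean(0))
w=ray(c2,g([(208,147),(447,267),(418,315),(170,190)]),59);print(w.round(1),w.mean(0),np.linalg.norm(w[1]-w[0]))
cc=ray(c,f([(610,430),(700,435),(720,240),(610,240),(663,130)]),8);print('cut',cc.round())
cc=ray(c,f([(97,85),(110,310),(42,330)]),4);print('hex',cc.round())
E
```

```text
win [[ 442.4  -23.    59. ]
 [ 445.5 -147.2   59. ]
 [ 414.5 -147.4   59. ]
 [ 411.7  -24.7   59. ]] 124.23703092952039 31.057947836470113 [428.54132425 -85.5733228   59.        ]
boxtop [[ 514.    -4.8   50. ]
 [ 518.4 -158.2   50. ]] 153.45391741814277
plate [[ 404.    -2.2    6. ]
 [ 408.8 -170.3    6. ]] 168.16971323412542
key [[ 462.   -63.1  106. ]
 [ 501.3 -104.9  106. ]] 57.368771286979474 [481.61855402 -84.03450594 106.        ] -46.794792755233985
ptr,marks [[ 429.6  -48.    55. ]
 [ 429.6 -100.5   55. ]
 [ 431.  -130.7   55. ]]
key scene [[ 459.4  -64.1  106. ]
 [ 499.5 -107.9  106. ]] 59.33851045788805 [479.41238908 -86.00034325 106.        ]
[[ 437.3  -25.    59. ]
 [ 438.6 -150.2   59. ]
 [ 409.7 -154.2   59. ]
 [ 406.7  -27.5   59. ]] [423.07228926 -89.21341557  59.        ] 125.22070110031427
cut [[ 375. -208.    8.]
 [ 376. -247.    8.]
 [ 462. -254.    8.]
 [ 459. -206.    8.]
 [ 510. -228.    8.]]
hex [[513.  28.   4.]
 [412.  13.   4.]
 [401.  42.   4.]]
```

```bash
cat >> h.py <<'E'
def rot(): return R.from_euler('xyz',r.read_state()['ee_rot'],degrees=True).as_matrix()
def st(target=None,yaw=None):
    s=r.read_state(); M=rot(); print('t',s['time'],'pos',s['eef_pos'].round(1),'q',s['q'].round(1),'F',s['contact_force'].round(1),'M',s['moment'].round(2),'op',round(s['opening'],3))
    print('jaw yaw',np.degrees(np.arctan2(M[1,1],M[0,1])).round(2)); print(M.round(4))
    if target is not None: print('shift tool',(M.T@(np.array(target)-s['eef_pos'])).round(1))
E
python3 -c "
from h import *
st([481,-84.7,260])"
```

```text
t 0.15 pos [221.1 637.6 218.1] q [68.7  6.7 82.6 -0.  90.8 -2.2] F [-0.8 -0.1 -0.9] M [-0.03 -0.01  0.01] op 1.0
jaw yaw 70.88
[[-3.000e-04  3.276e-01  9.448e-01]
 [-8.000e-04  9.448e-01 -3.276e-01]
 [-1.000e+00 -9.000e-04 -0.000e+00]]
shift tool [ -41.4 -597.3  482.2]
```

Call:
{"fn": "step_arm", "kwargs": {"motion": [[[-15,-30,24,0,0,0,0],[-15,-38,31,0,0,0,0],[-12,-38,31,0,0,0,0],[0,-38,31,0,0,0,0],[0,-38,31,0,0,0,0],[0,-38,31,0,0,0,0],[0,-38,31,0,0,0,0],[0,-38,31,0,0,0,0]]], "grip_force": 55}}

```text
time: 0.95
eef_pos: [351.3, 278.9, 260.1]
ee_rot: [43.1, 90.0, 24.0]
contact_force: [-0.4, -0.4, 1.0]
opening: 0.997
```

Call:
{"fn": "step_arm", "kwargs": {"motion": [[[0,-38,31,0,0,0,0],[0,-38,31,0,0,0,0],[0,-38,31,0,0,0,0],[0,-38,31,0,0,0,0],[0,-38,31,0,0,0,0],[0,-38,31,0,0,0,0],[0,-36,28,0,0,0,0],[0,0,0,0,0,0,0]]]}}

```text
time: 1.75
eef_pos: [467.6, -43.0, 259.4]
ee_rot: [-129.9, 89.9, -149.3]
contact_force: [0.3, 0.2, 0.2]
opening: 1.003
```

```bash
python3 -c "
from h import *
st([481,-84.7,200])"
```

```text
t 1.75 pos [467.6 -43.  259.4] q [-8.300e+00 -1.990e+01  1.031e+02 -1.000e-01  9.680e+01 -7.890e+01] F [0.3 0.2 0.2] M [-0.03  0.02  0.01] op 1.003
jaw yaw 70.59
[[-1.200e-03  3.323e-01  9.432e-01]
 [-7.000e-04  9.432e-01 -3.323e-01]
 [-1.000e+00 -1.100e-03 -9.000e-04]]
shift tool [ 59.4 -34.8  26.5]
```

Call:
{"fn": "step_arm", "kwargs": {"motion": [[[20,-18,14,0,0,0,0],[20,-17,13,0,0,0,0],[20,0,0,0.12,0,0,0],[0,0,0,0.12,0,0,0],[0,0,0,0.12,0,0,0],[0,0,0,0.12,0,0,0],[0,0,0,0,0,0,0],[0,0,0,0,0,0,0]]]}}

```text
time: 2.55
eef_pos: [481.0, -80.4, 200.1]
ee_rot: [157.4, 90.0, 111.0]
contact_force: [-1.0, -0.1, -0.1]
opening: 1.0
```

```bash
python3 -c "
from h import *
st([481,-84.7,71])
im=vision.read_camera('wrist'); cv2.imwrite('pics/w1.png',im)
im=vision.read_camera('scene'); cv2.imwrite('pics/s1.png',cv2.resize(im[100:300,120:370],None,fx=3,fy=3))
st()"
```

```text
t 2.55 pos [481.  -80.4 200.1] q [-12.5 -17.  106.4   0.   90.6 -56.1] F [-1.  -0.1 -0.1] M [ 0.02  0.01 -0.05] op 1.0
jaw yaw 43.6
[[-0.000e+00  7.242e-01  6.896e-01]
 [ 1.000e-04  6.896e-01 -7.242e-01]
 [-1.000e+00  0.000e+00 -1.000e-04]]
shift tool [129.1  -3.    3.2]
t 2.65 pos [481.  -80.5 200.2] q [-12.5 -17.  106.4   0.   90.6 -56.1] F [ 0.2 -0.5 -0.2] M [-0.01  0.01 -0.  ] op 1.001
jaw yaw 43.55
[[-0.      0.7248  0.689 ]
 [ 0.      0.689  -0.7248]
 [-1.      0.     -0.    ]]
```

View pics/w1.png

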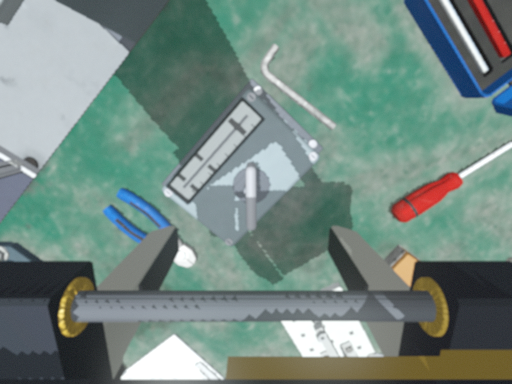

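View pics/s1.png

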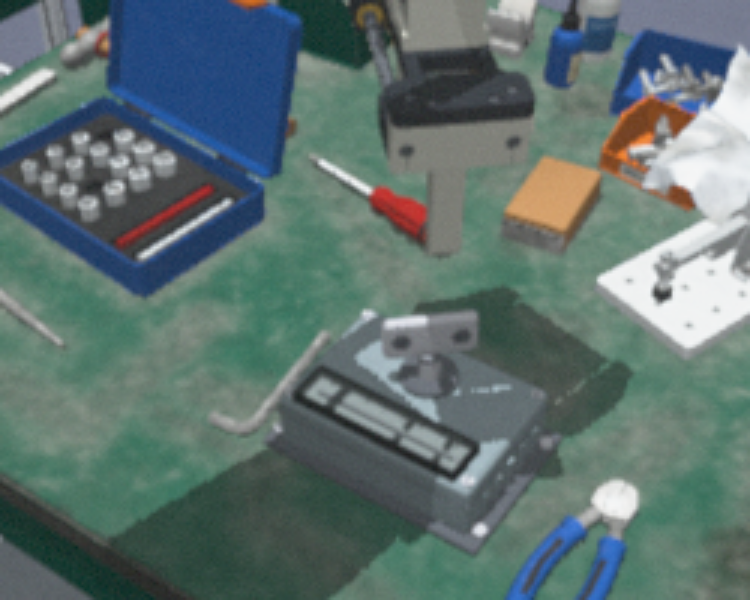

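```bash
python3 -c "
from h import *
im=cv2.imread('pics/w1.png'); cv2.imwrite('pics/w1c.png',cv2.resize(im[80:250,150:350],None,fx=4,fy=4)[:600])
K,Rm,t=cam('wrist')
th=np.radians(-46.8)
for cx,cy in ((481,-84.7),):
  for z in (106,):
    for s in (-32,0,32): print(proj((K,Rm,t),[cx+s*np.cos(th),cy+s*np.sin(th),z]))
"
```

```text
[[250.10607886 164.34330164]]
[[250.00075497 198.31458569]]
[[249.9022489  230.08684269]]
```

View pics/w1c.png

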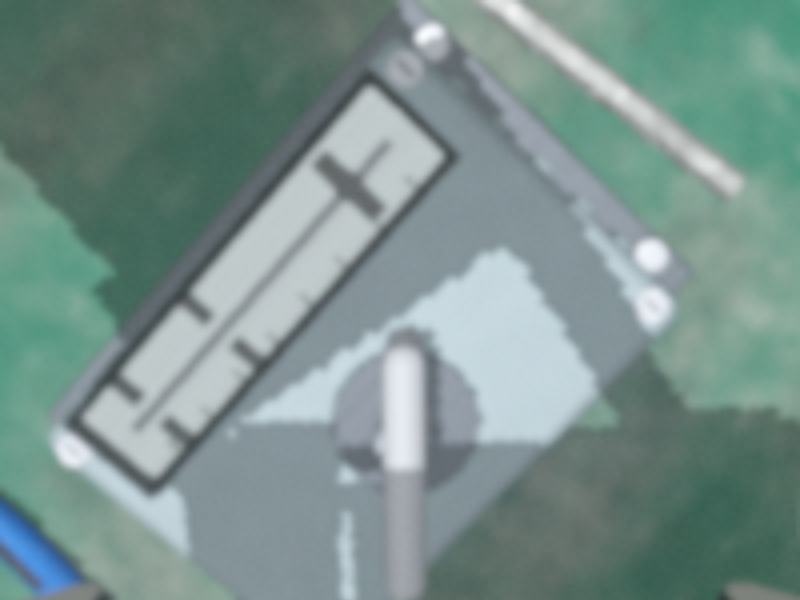

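Call:
{"fn": "step_arm", "kwargs": {"motion": [[[10,-1,1.5,0,0,0,0],[20,-1,1.7,0,0,0,0],[20,0,0,0,0,0,0],[20,0,0,0,0,0,0],[20,0,0,0,0,0,0],[20,0,0,0,0,0,0],[15,0,0,0,0,0,0],[4,0,0,0,0,0,0]]]}}

```text
time: 3.45
eef_pos: [480.9, -84.3, 69.1]
ee_rot: [-146.1, 89.9, 167.3]
contact_force: [0.1, 0.4, -0.3]
opening: 1.0
```

Call:
{"fn": "step_arm", "kwargs": {"motion": [[[0,0,0,0,0,0,0],[0,0,0,0,0,0,0]]]}}

```text
time: 3.65
eef_pos: [482.2, -84.5, 71.9]
ee_rot: [34.5, 89.9, -12.1]
contact_force: [-0.4, 0.0, 0.6]
opening: 1.006
```

```bash
python3 -c "
from h import *
st([481.7,-84.2,71])
im=vision.read_camera('wrist'); cv2.imwrite('pics/w2.png',im)
"
```

```text
t 3.65 pos [482.2 -84.5  71.9] q [-12.9 -12.6 114.9   0.   77.6 -56.3] F [-0.4  0.   0.6] M [-0.04  0.05  0.04] op 1.006
jaw yaw 43.38
[[ 9.000e-04  7.268e-01  6.869e-01]
 [-2.000e-04  6.869e-01 -7.268e-01]
 [-1.000e+00  5.000e-04  8.000e-04]]
shift tool [ 0.9 -0.1 -0.6]
```

View pics/w2.png

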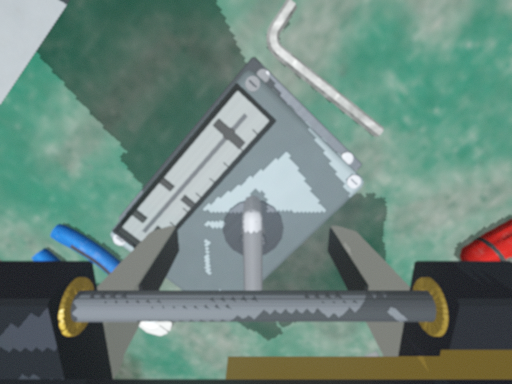

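Call:
{"fn": "step_arm", "kwargs": {"motion": [[[0,0,0,0,0,0,1],[0,0,0,0,0,0,1],[0,0,0,0,0,0,1],[0,0,0,0,0,0,1],[0,0,0,0,0,0,1],[0,0,0,0,0,0,1],[0,0,0,0,0,0,1],[0,0,0,0,0,0,1]]], "grip_force": 55}}

```text
time: 4.5
eef_pos: [481.7, -84.4, 71.1]
ee_rot: [-118.1, 90.0, -164.7]
contact_force: [0.4, 0.2, 0.3]
opening: 0.36
```

```bash
python3 -c "
from h import *
st([481.7,-84.2,71])
"
```

```text
t 4.5 pos [481.7 -84.4  71.1] q [-12.9 -12.5 115.   -0.   77.6 -56.3] F [0.4 0.2 0.3] M [-0.01  0.02  0.03] op 0.36
jaw yaw 43.37
[[-1.000e-04  7.269e-01  6.867e-01]
 [-0.000e+00  6.867e-01 -7.269e-01]
 [-1.000e+00 -1.000e-04 -0.000e+00]]
shift tool [ 0.1  0.1 -0.2]
```

Call:
{"fn": "step_arm", "kwargs": {"motion": [[[0,0,0,0,0,0,1],[0,0,0,0,0,0,1],[0,0,0,0,0,0,1],[0,0,0,0,0,0,1],[0,0,0,0,0,0,1],[0,0,0,0,0,0,1],[0,0,0,0,0,0,1],[0,0,0,0,0,0,1]]]}}

```text
time: 5.3
eef_pos: [481.8, -84.4, 71.1]
ee_rot: [-97.2, 90.0, -143.8]
contact_force: [-0.3, -0.1, 0.1]
opening: 0.134
```

```bash
python3 -c "
from h import *
st([481.7,-84.2,71])
"
```

```text
t 5.3 pos [481.8 -84.4  71.1] q [-12.9 -12.5 115.   -0.   77.6 -56.3] F [-0.3 -0.1  0.1] M [-0.12  0.13  0.  ] op 0.134
jaw yaw 43.37
[[-0.      0.7269  0.6868]
 [-0.      0.6868 -0.7269]
 [-1.     -0.     -0.    ]]
shift tool [ 0.1  0.1 -0.2]
```

Call:
{"fn": "step_arm", "kwargs": {"motion": [[[0,0,0,0,0,0,1],[0,0,0,0,0,0,1],[0,0,0,0,0,0,1],[0,0,0,0.04,0,0,1],[0,0,0,0.08,0,0,1],[0,0,0,0.1,0,0,1],[0,0,0,0.1,0,0,1],[0,0,0,0.1,0,0,1]]]}}

```text
time: 6.1
eef_pos: [482.2, -84.2, 71.2]
ee_rot: [96.6, 89.9, 25.7]
contact_force: [4.7, 2.5, -3.0]
opening: 0.129
```

```bash
python3 -c "
from h import *
st([481.7,-84.2,71])
"
```

```text
t 6.1 pos [482.2 -84.2  71.2] q [-12.9 -12.5 114.9   0.   77.5 -32. ] F [ 4.7  2.5 -3. ] M [ 0.4  -0.96  0.15] op 0.129
jaw yaw 19.08
[[ 1.200e-03  9.451e-01  3.269e-01]
 [ 6.000e-04  3.269e-01 -9.451e-01]
 [-1.000e+00  1.300e-03 -1.000e-04]]
shift tool [ 0.2 -0.5 -0.1]
```

Call:
{"fn": "step_arm", "kwargs": {"motion": [[[0,0,0,0.12,0,0,1],[0,0,0,0.12,0,0,1],[0,0,0,0.12,0,0,1],[0,0,0,0.12,0,0,1],[0,0,0,0.12,0,0,1],[0,0,0,0.12,0,0,1],[0,0,0,0.12,0,0,1],[0,0,0,0.12,0,0,1]]]}}

```text
time: 6.9
eef_pos: [483.5, -84.4, 71.3]
ee_rot: [124.8, 89.7, -1.2]
contact_force: [18.8, -0.6, -11.4]
opening: 0.133
```

```bash
python3 -c "
from h import *
st([481.7,-84.2,71])
im=vision.read_camera('top'); cv2.imwrite('pics/t3.png',cv2.resize(im[160:290,190:370],None,fx=4,fy=4))
"
```

```text
t 6.9 pos [483.5 -84.4  71.3] q [-1.290e+01 -1.250e+01  1.149e+02  1.000e-01  7.730e+01  2.300e+01] F [ 18.8  -0.6 -11.4] M [-0.18 -3.17  0.1 ] op 0.133
jaw yaw -35.97
[[ 4.500e-03  8.093e-01 -5.874e-01]
 [-1.000e-04 -5.874e-01 -8.093e-01]
 [-1.000e+00  3.700e-03 -2.600e-03]]
shift tool [ 0.3 -1.5  0.9]
```

View pics/t3.png

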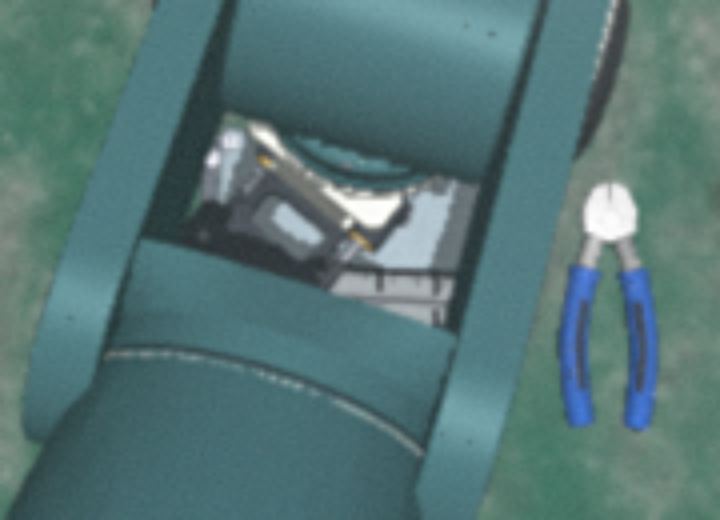

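Call:
{"fn": "step_arm", "kwargs": {"motion": [[[0,1.1,0,0,0,0,1],[0,1.1,0,0,0,0,1],[0,0,0,0,0,0,1]]]}}

```text
time: 7.25
eef_pos: [483.7, -84.6, 71.1]
ee_rot: [-144.8, 89.9, 89.5]
contact_force: [0.4, 11.0, 0.2]
opening: 0.136
```

```bash
python3 -c "
from h import *
st([481.7,-84.2,71])
"
```

```text
t 7.25 pos [483.7 -84.6  71.1] q [-1.300e+01 -1.230e+01  1.147e+02  1.000e-01  7.760e+01  2.270e+01] F [ 0.4 11.   0.2] M [ 1.84  0.05 -0.  ] op 0.136
jaw yaw -35.69
[[ 0.      0.8122 -0.5834]
 [ 0.0026 -0.5833 -0.8122]
 [-1.     -0.0015 -0.0021]]
shift tool [ 0.1 -1.9  0.8]
```

Call:
{"fn": "step_arm", "kwargs": {"motion": [[[0,-0.5,-0.7,0,0,0,1],[0,0,0,0.1,0,0,1],[0,0,0,0.1,0,0,1],[0,0,0,0.1,0,0,1],[0,0,0,0.1,0,0,1],[0,0,0,0.1,0,0,1]]]}}

```text
time: 7.85
eef_pos: [484.1, -85.0, 71.2]
ee_rot: [139.4, 89.9, -15.1]
contact_force: [7.1, -1.5, -3.4]
opening: 0.135
```

```bash
python3 -c "
from h import *
st([481.7,-84.2,71])
"
```

```text
t 7.85 pos [484.1 -85.   71.2] q [-12.9 -12.3 114.7  -0.   77.5  51.6] F [ 7.1 -1.5 -3.4] M [-0.29 -0.89  0.11] op 0.135
jaw yaw -64.57
[[ 1.500e-03  4.294e-01 -9.031e-01]
 [-4.000e-04 -9.031e-01 -4.294e-01]
 [-1.000e+00  1.000e-03 -1.200e-03]]
shift tool [ 0.2 -1.7  1.9]
```

Call:
{"fn": "step_arm", "kwargs": {"motion": [[[0,0.3,-0.6,0,0,0,1],[0,0,0,0.1,0,0,1],[0,0,0,0.1,0,0,1],[0,0,0,0.1,0,0,1],[0,0,0,0.1,0,0,1],[0,0,0,0.1,0,0,1],[0,0,0,0,0,0,1]]]}}

```text
time: 8.55
eef_pos: [484.3, -85.6, 71.2]
ee_rot: [100.4, 89.9, -82.7]
contact_force: [1.5, -7.4, -2.1]
opening: 0.133
```

```bash
python3 -c "
from h import *
st([484,-85,71])
"
```

```text
t 8.55 pos [484.3 -85.6  71.2] q [-1.290e+01 -1.220e+01  1.147e+02 -1.000e-01  7.750e+01  8.010e+01] F [ 1.5 -7.4 -2.1] M [-1.2  -0.12  0.04] op 0.133
jaw yaw -93.06
[[ 2.000e-04 -5.340e-02 -9.986e-01]
 [-1.600e-03 -9.986e-01  5.340e-02]
 [-1.000e+00  1.600e-03 -3.000e-04]]
shift tool [ 0.2 -0.6  0.4]
```

Call:
{"fn": "step_arm", "kwargs": {"motion": [[[0,0,0,0,0,0,0],[0,0,0,0,0,0,0],[0,0,0,0,0,0,0],[0,0,0,0,0,0,0],[0,0,0,0,0,0,0],[0,0,0,0,0,0,0],[0,0,0,0,0,0,0],[0,0,0,0,0,0,0]]]}}

```text
time: 9.35
eef_pos: [484.2, -84.9, 71.1]
ee_rot: [14.5, 90.0, -168.5]
contact_force: [-0.4, -0.6, 0.1]
opening: 0.77
```

```bash
python3 -c "
from h import *
st([484,-85.3,71])
im=vision.read_camera('wrist'); cv2.imwrite('pics/w4.png',im)
"
```

```text
t 9.35 pos [484.2 -84.9  71.1] q [-12.9 -12.2 114.7  -0.   77.5  80.1] F [-0.4 -0.6  0.1] M [-0.03  0.15 -0.05] op 0.77
jaw yaw -92.99
[[-1.000e-04 -5.210e-02 -9.986e-01]
 [-0.000e+00 -9.986e-01  5.210e-02]
 [-1.000e+00  0.000e+00  1.000e-04]]
shift tool [0.1 0.4 0.2]
```

View pics/w4.png

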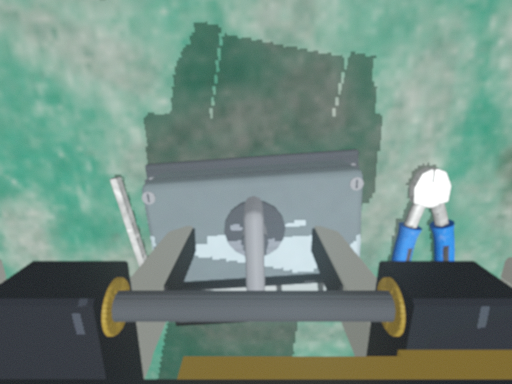

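Call:
{"fn": "step_arm", "kwargs": {"motion": [[[-15,0.3,0,0,0,0,0],[-20,0,0,0,0,0,0],[-15,0,0,-0.1,0,0,0],[0,0,0,-0.145,0,0,0],[0,0,0,-0.145,0,0,0],[0,0,0,-0.145,0,0,0],[0,0,0,-0.145,0,0,0],[0,0,0,-0.145,0,0,0]]]}}

```text
time: 10.2
eef_pos: [484.4, -85.2, 122.4]
ee_rot: [120.7, 89.9, -14.7]
contact_force: [-0.6, -0.9, 0.9]
opening: 0.998
```

Call:
{"fn": "step_arm", "kwargs": {"motion": [[[0,0,0,-0.145,0,0,0],[0,0,0,-0.145,0,0,0],[0,0,0,-0.145,0,0,0],[0,0,0,-0.145,0,0,0],[0,0,0,-0.145,0,0,0],[0,0,0,-0.145,0,0,0],[0,0,0,-0.145,0,0,0],[0,0,0,-0.145,0,0,0]]]}}

```text
time: 11.0
eef_pos: [484.4, -85.2, 122.4]
ee_rot: [55.1, 89.9, -13.9]
contact_force: [-0.2, -0.4, -0.3]
opening: 1.001
```

Call:
{"fn": "step_arm", "kwargs": {"motion": [[[0,0,0,-0.145,0,0,0],[0,0,0,-0.145,0,0,0],[0,0,0,-0.145,0,0,0],[0,0,0,-0.145,0,0,0],[0,0,0,-0.145,0,0,0],[0,0,0,-0.145,0,0,0],[0,0,0,-0.145,0,0,0],[0,0,0,-0.14,0,0,0]]]}}

```text
time: 11.8
eef_pos: [484.4, -85.2, 122.4]
ee_rot: [-11.2, 89.9, -14.0]
contact_force: [-0.3, -0.4, -1.0]
opening: 0.997
```

Call:
{"fn": "step_arm", "kwargs": {"motion": [[[0,0,0,0,0,0,0],[0,0,0,0,0,0,0]]]}}

```text
time: 12.0
eef_pos: [484.3, -85.2, 121.9]
ee_rot: [-8.4, 90.0, -11.8]
contact_force: [-0.7, 0.2, -0.2]
opening: 0.998
```

```bash
python3 -c "
from h import *
st([484.2,-85.2,71])
im=vision.read_camera('wrist'); cv2.imwrite('pics/w5.png',im)
"
```

```text
t 12.0 pos [484.3 -85.2 121.9] q [-13.  -14.4 111.6   0.   82.8 -99.6] F [-0.7  0.2 -0.2] M [ 0.03 -0.02 -0.01] op 0.998
jaw yaw 86.67
[[ 6.000e-04  5.820e-02  9.983e-01]
 [-1.000e-04  9.983e-01 -5.820e-02]
 [-1.000e+00 -1.000e-04  6.000e-04]]
shift tool [50.9  0.  -0.2]
```

View pics/w5.png

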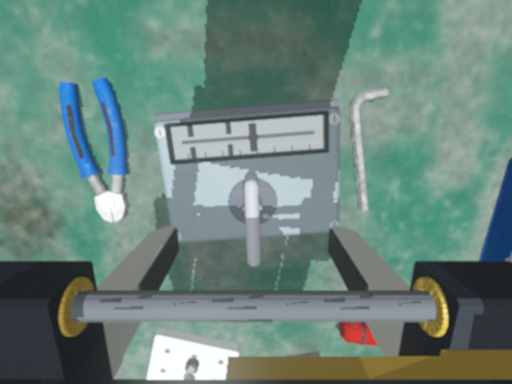

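```bash
python3 -c "
from h import *
im=cv2.imread('pics/w5.png'); cv2.imwrite('pics/w5c.png',cv2.resize(im[95:175,155:345],None,fx=4,fy=4))
c=cam('wrist')
p=ray(c,[(253,137),(230,128),(231.5,153),(191,131),(193,155)],55);print(p.round(1))
"
```

```text
[[ 428.5  -82.    55. ]
 [ 420.6  -99.4   55. ]
 [ 440.   -99.8   55. ]
 [ 421.1 -129.9   55. ]
 [ 439.9 -130.5   55. ]]
```

View pics/w5c.png

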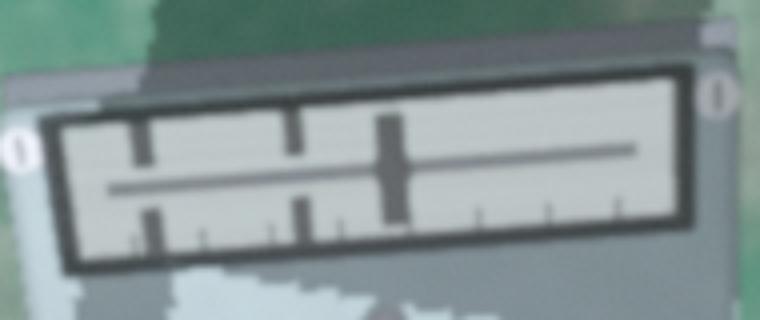

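Call:
{"fn": "step_arm", "kwargs": {"motion": [[[15,0,0,0,0,0,0],[18,0,0,0,0,0,0],[14,0,0,0,0,0,0.5],[4,0,0,0,0,0,0.7],[0,0,0,0,0,0,1],[0,0,0,0,0,0,1],[0,0,0,0,0,0,1],[0,0,0,0,0,0,1]]]}}

```text
time: 12.85
eef_pos: [484.5, -85.2, 70.8]
ee_rot: [-9.9, 89.9, -13.0]
contact_force: [-0.2, 0.2, 0.2]
opening: 0.533
```

Call:
{"fn": "step_arm", "kwargs": {"motion": [[[0,0,0,0,0,0,1],[0,0,0,0,0,0,1],[0,0,0,0,0,0,1],[0,0,0,0,0,0,1],[0,0,0,0,0,0,1],[0,0,0,0,0,0,1],[0,0,0,0,0,0,1],[0,0,0,0,0,0,1]]]}}

```text
time: 13.65
eef_pos: [484.2, -85.6, 70.2]
ee_rot: [-86.4, 90.0, -89.5]
contact_force: [0.1, -5.3, -0.5]
opening: 0.142
```

Call:
{"fn": "step_arm", "kwargs": {"motion": [[[0,0,0,0,0,0,1],[0,0,0,0,0,0,1],[0,0,0,0,0,0,1],[0,0,0,0,0,0,1],[0,0,0,0,0,0,1],[0,0,0,0,0,0,1]]]}}

```text
time: 14.25
eef_pos: [484.2, -85.6, 70.2]
ee_rot: [-89.2, 90.0, -92.3]
contact_force: [-0.4, -5.4, -0.2]
opening: 0.14
```

```bash
python3 -c "
from h import *
st([484.2,-85.2,71])
"
```

```text
t 14.25 pos [484.2 -85.6  70.2] q [-13.  -12.1 114.7  -0.   77.4 -99.9] F [-0.4 -5.4 -0.2] M [-1.02  0.14  0.  ] op 0.14
jaw yaw 86.91
[[-0.000e+00  5.390e-02  9.985e-01]
 [-8.000e-04  9.985e-01 -5.390e-02]
 [-1.000e+00 -8.000e-04  0.000e+00]]
shift tool [-0.8  0.4 -0. ]
```

Call:
{"fn": "step_arm", "kwargs": {"motion": [[[0,-0.4,0,0.03,0,0,1],[0,0,0,0.09,0,0,1],[0,0,0,0.11,0,0,1],[0,0,0,0.11,0,0,1],[0,0,0,0.11,0,0,1],[0,0,0,0.11,0,0,1],[0,0,0,0.11,0,0,1],[0,0,0,0.11,0,0,1]]]}}

```text
time: 15.05
eef_pos: [483.8, -86.4, 70.1]
ee_rot: [-70.5, 89.9, -118.6]
contact_force: [-4.4, -10.8, 1.4]
opening: 0.137
```

```bash
python3 -c "
from h import *
st([484.2,-85.2,71])
"
```

```text
t 15.05 pos [483.8 -86.4  70.1] q [-1.300e+01 -1.210e+01  1.147e+02 -1.000e-01  7.750e+01 -5.490e+01] F [ -4.4 -10.8   1.4] M [-2.04  0.92  0.18] op 0.137
jaw yaw 41.89
[[-1.000e-03  7.444e-01  6.678e-01]
 [-1.800e-03  6.678e-01 -7.444e-01]
 [-1.000e+00 -1.900e-03  7.000e-04]]
shift tool [-0.9  1.1 -0.6]
```

Call:
{"fn": "step_arm", "kwargs": {"motion": [[[0,-0.9,0.4,0.1,0,0,1],[0,0,0,0.11,0,0,1],[0,0,0,0.11,0,0,1],[0,0,0,0.11,0,0,1],[0,0,0,0.11,0,0,1],[0,0,0,0.11,0,0,1],[0,0,0,0.11,0,0,1]]]}}

```text
time: 15.75
eef_pos: [483.0, -86.9, 70.1]
ee_rot: [-68.0, 89.9, -159.6]
contact_force: [-9.4, -6.9, 4.7]
opening: 0.14
```

```bash
python3 -c "
from h import *
st([484.2,-85.2,71])
"
```

```text
t 15.75 pos [483.  -86.9  70.1] q [-1.310e+01 -1.220e+01  1.148e+02 -1.000e-01  7.750e+01 -1.150e+01] F [-9.4 -6.9  4.7] M [-1.19  1.88  0.19] op 0.14
jaw yaw -1.64
[[-2.200e-03  9.996e-01 -2.870e-02]
 [-8.000e-04 -2.870e-02 -9.996e-01]
 [-1.000e+00 -2.200e-03  9.000e-04]]
shift tool [-0.9  1.2 -1.7]
```

Call:
{"fn": "step_arm", "kwargs": {"motion": [[[0,-0.9,0.5,0.1,0,0,1],[0,0,0,0.11,0,0,1],[0,0,0,0.11,0,0,1],[0,0,0,0.11,0,0,1],[0,0,0,0.11,0,0,1],[0,0,0,0.11,0,0,1],[0,0,0,0.11,0,0,1],[0,0,0,0.05,0,0,1]]]}}

```text
time: 16.55
eef_pos: [482.0, -86.6, 70.1]
ee_rot: [-62.1, 89.8, 159.9]
contact_force: [-9.6, 2.0, 6.0]
opening: 0.139
```

```bash
python3 -c "
from h import *
st([484.2,-85.2,71])
im=vision.read_camera('top'); cv2.imwrite('pics/t6.png',cv2.resize(im[160:290,190:370],None,fx=4,fy=4))
im=vision.read_camera('scene'); cv2.imwrite('pics/s6.png',cv2.resize(im[180:320,180:360],None,fx=4,fy=4))
im=vision.read_camera('wrist'); cv2.imwrite('pics/w6.png',im)
"
```

```text
t 16.55 pos [482.  -86.6  70.1] q [-13.2 -12.3 114.9   0.   77.6  34.8] F [-9.6  2.   6. ] M [0.14 1.98 0.14] op 0.139
jaw yaw -48.03
[[-2.500e-03  6.687e-01 -7.435e-01]
 [ 9.000e-04 -7.435e-01 -6.687e-01]
 [-1.000e+00 -2.400e-03  1.300e-03]]
shift tool [-0.9  0.5 -2.6]
```

View pics/s6.png

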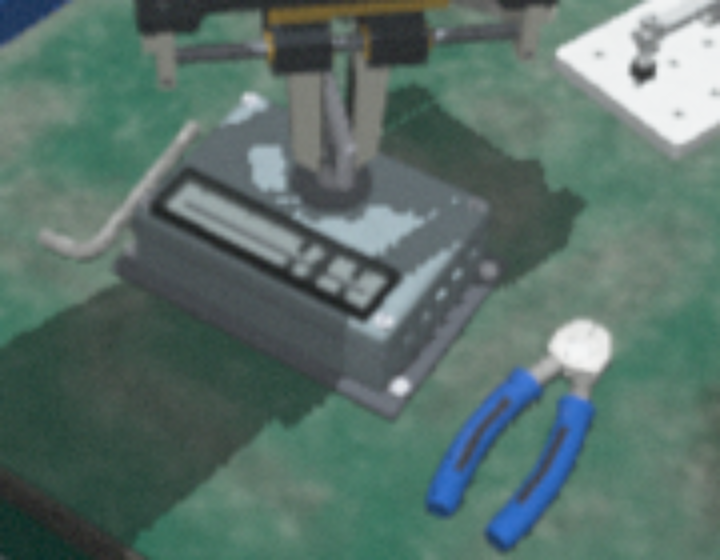

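View pics/w6.png

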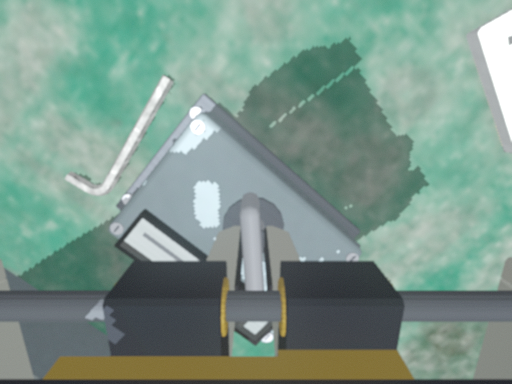

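Call:
{"fn": "step_arm", "kwargs": {"motion": [[[0,0,0,0,0,0,0],[0,0,0,0,0,0,0],[0,0,0,0,0,0,0],[0,0,0,0,0,0,0],[0,0,0,0,0,0,0],[0,0,0,0,0,0,0],[0,0,0,0,0,0,0],[0,0,0,0,0,0,0]]]}}

```text
time: 17.5
eef_pos: [482.9, -86.9, 70.1]
ee_rot: [-39.8, 90.0, -177.5]
contact_force: [-0.7, 0.1, 0.4]
opening: 0.775
```

Call:
{"fn": "step_arm", "kwargs": {"motion": [[[0,0,0,0,0,0,0],[0,0,0,0,0,0,0],[-10,0,0,0,0,0,0],[-20,0,0,0,0,0,0],[-30,0,0,0,0,0,0],[-30,0,0,0,0,0,0],[-30,0,0,0,0,0,0],[-20,0,0,0,0,0,0]]]}}

```text
time: 18.3
eef_pos: [483.2, -87.0, 213.3]
ee_rot: [124.5, 89.9, -13.2]
contact_force: [1.3, 0.1, -0.4]
opening: 1.0
```

Call:
{"fn": "step_arm", "kwargs": {"motion": [[[0,0,0,-0.14,0,0,0],[0,0,0,-0.14,0,0,0],[0,0,0,-0.14,0,0,0],[0,0,0,-0.14,0,0,0],[0,0,0,-0.14,0,0,0],[0,0,0,-0.14,0,0,0],[0,0,0,0,0,0,0],[0,0,0,0,0,0,0]]]}}

```text
time: 19.1
eef_pos: [482.9, -86.9, 210.7]
ee_rot: [76.2, 90.0, -13.7]
contact_force: [-0.1, -0.0, -0.3]
opening: 1.003
```

```bash
python3 -c "
from h import *
st()
im=vision.read_camera('scene'); cv2.imwrite('pics/s7.png',cv2.resize(im[180:320,180:360],None,fx=4,fy=4))
im=vision.read_camera('wrist'); cv2.imwrite('pics/w7.png',im); cv2.imwrite('pics/w7c.png',cv2.resize(im[50:250,120:380],None,fx=3,fy=3))
"
```

```text
t 19.1 pos [482.9 -86.9 210.7] q [-13.2 -16.7 105.2  -0.   91.5 -13.3] F [-0.1 -0.  -0.3] M [-0.1   0.07 -0.  ] op 1.003
jaw yaw 0.15
[[ 5.0e-04  1.0e+00  2.7e-03]
 [-1.0e-04  2.7e-03 -1.0e+00]
 [-1.0e+00  5.0e-04  1.0e-04]]
```

View pics/s7.png

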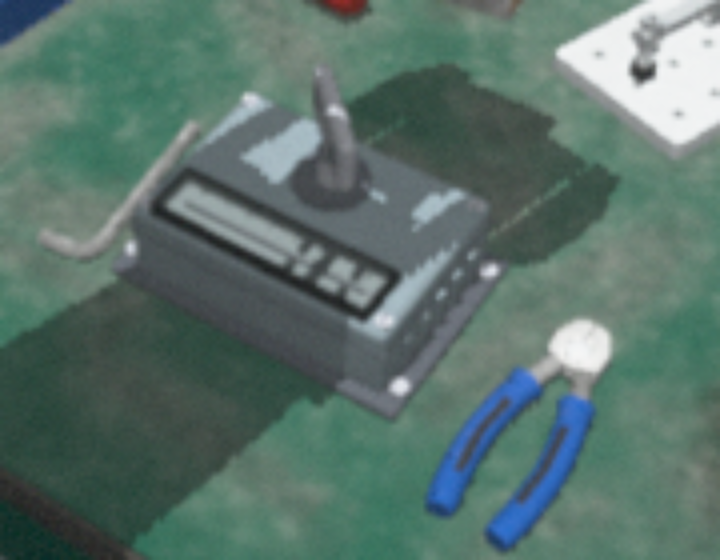

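View pics/w7c.png

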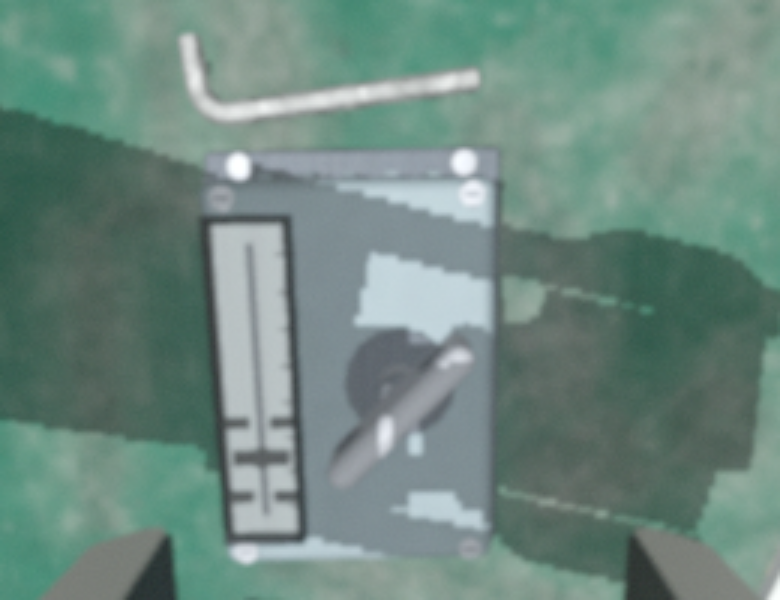

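```bash
python3 -c "
from h import *
a=cv2.imread('pics/scene0.png');b=vision.read_camera('scene')
d=cv2.absdiff(a,b).max(2)
print('cutters',d[255:320,282:338].mean(),d[255:320,282:338].max(),'hex tip',d[236:248,188:206].max())
st(); print(r.sign_off())"
```

```text
cutters 6.865384615384615 17 hex tip 17
t 19.25 pos [482.9 -86.9 210.4] q [-13.2 -16.7 105.2   0.   91.5 -13.4] F [-0.8 -0.  -0.2] M [-0.01  0.13  0.02] op 1.0
jaw yaw 0.25
[[ 1.0e-04  1.0e+00  4.3e-03]
 [-0.0e+00  4.3e-03 -1.0e+00]
 [-1.0e+00  1.0e-04  0.0e+00]]
the job is handed in; nothing more can be done
None
```

The actuator is wound and handed in: the pointer stands between the two raised marks, within about 1 mm of the middle in the last wrist picture. I turned the key clockwise in two strokes of about 136° and 135°. Between them I let go, lifted clear, turned the gripper back half a turn and took a fresh hold.

- **Final state:** the key was released and the open gripper is about 105 mm above it, with the wrist force near zero. The job took 19.25 s.
- **Loose tools:** the cutters and the tip of the hex key look unchanged between the first and last scene pictures (only noise-level differences). I compared just the tip of the hex key by number; the rest looked in place in the last pictures.
- **What disagreed:** my first estimate of the key's axis was about 2–3 mm off. During the first stroke the wrist force at the checks between moves rose to about 22 N. I re-centred the gripper, and it stayed at or below about 13 N after that.

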